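# Zero the wide-tape footage counter

## Task

Before the next mould is masked, reset the footage counter of the tape dispenser that carries the wide roll: turn its knob counterclockwise (seen from above) until the pointer is fully home at the zero stop pin, then let go. Leave the reading of the other dispenser, the one with the narrow roll, as it is.

Things in the scene. Friction and masses are not known exactly. Their poses are not given: they have to be found in the camera images.
- wide_dispenser: Dispenser to reset, fixed to the table: grey counter box 105 x 105 mm, 85 mm high, with white dial (100 mm across, face 88 mm high) and knob on top; yellow roll 100 mm across, 50 mm wide, top 114 mm high, on a level axle 128 mm to +y. Origin on the table under the knob axis; x away from the robot, z up. Steel zero pin on the dial 41 mm to -x, slightly to -y, 6 mm thick, top 96 mm high.
- wide_knob_grip (a point): Grip point of its black reset knob, on the knob's vertical axis, 119 mm above the table. Round foot 48 mm across up to 96 mm height; on it an upright grip bar 44 mm long, 14 mm thick, from 94 to 130 mm height. The frame turns with the knob: x along the bar, y across its thickness, z up. A flat black pointer under the bar points to -x, its tip 44 mm from the axis.
- wide_knob (a joint): Turn of that knob in rad: 0 with the pointer against the zero pin (pointing to the dispenser's -x), growing clockwise seen from above, up to 4.7. It starts at 0.7 to 1.35. It turns stiffly (about 0.05 N m), has no spring and stays where it is left.
- narrow_pointer_tip (a point): Tip of the pointer of the other dispenser, to be left alone: same box, dial and knob, but its roll is only 19 mm wide. The tip lies 44 mm from that knob's axis, 91 mm above the table; its frame turns with that knob, -x outward along the pointer. Either dispenser may be the left one.

How it is judged:
At the end, for the whole second after the job is handed in: The wide-roll dispenser's knob is back at its zero stop (within 10 degrees) and at rest (value of joint wide_knob below 0.175 rad and velocity of joint wide_knob between -0.1 and 0.1 rad/s); the robot touches nothing.
It fails at once if the narrow-roll dispenser's pointer is moved by more than 10 mm at its tip (about 13 degrees) (distance of narrow_pointer_tip from where it was at the start of the episode above 0.01 m).
It also fails if it takes over 29 s, if anything falls off the work surface, if the arm or the gripper's body presses on something with over 40 N, if the wrist force passes 120 N, or if a joint passes its speed limit or range.

## Robot

A 6-joint arm with a two-finger parallel gripper is mounted at the origin on the work surface. World frame = base frame: x ahead of the robot, y to its left, z up, the work surface at z = 0. Lengths are in m, angles in rad, forces in N, time in s.
With the tool pointing down it reaches from about 0.35 to 0.975 m from the base axis. Payload 7.1 kg.
Tool frame: the origin (TCP) lies midway between the tips of the shut fingers; the grasp point (between the pads) lies robot.pinch_z behind it (robot.pinch_z is the distance from the TCP to the grasp point, in m); z points along the fingers, y is the line along which they close (so a half turn about z gives the same grasp; the last joint's range is limited). The gripper opens to 88 mm and grips with 3 to 60 N. Pads are 20 mm wide; open, the fingers measure 115 mm over their backs; the gripper's body (75 mm by 178 mm) begins 61 mm behind the grasp point.
Start: joints at [1.216, 0.423, 1.63, -0, 1.089, -0.019], TCP at [0.206, 0.59, 0.223] pointing down, gripper open.
Joint ranges: [-3, 3], [-0.9, 2.11], [0.09, 2.58], [-1.31, 4.45], [0.11, 2.69], [-2.54, 2.54]. Speed limits (rad/s): [2.39, 2.39, 3.01, 3.14, 3.14, 3.14].

## Interface

Orientations are given as a unit quaternion [w, x, y, z].
In Python, from workcell import robot gives the robot as it stands.
- The arm moves only by the tool drive_tool, never from a script. Its argument "deltas" is one flat list of numbers, 7 for each row, row after row: the closure, from 0 (fully open) to 1 (shut), then the shift along the world's x, y, z each as a share of 0.25 m, from -1 to 1, then the turn, a rotation vector about the world's x, y, z each as a share of 90 degrees, from -1 to 1. In form: [grip, x, y, z, wx, wy, wz, grip, x, y, z, wx, wy, wz, ...]. A call has exactly 8 rows; each row is the pose to reach, as a shift and turn from the pose commanded when the call began; what a row does not reach only later rows make up. A row lasts 1/10 s, in which the tool goes at most 50 mm and 8.59 degrees, less where a joint would pass 70% of its speed; a pose out of reach is approached as far as the arm can. A call with a number of a shift or a turn outside -1 to 1 is refused whole. A call with a gripper value outside its range is refused whole. The fingers move at their own pace and stop on an object; the grip force is fixed at half the most. Time passes only in rows, so rows that repeat a pose let the fingers close, or fill a call up. It gives the time, the measured TCP pose, the force, the opening and the grip force at its end, in the units of the state.
- robot.state(): the state, without advancing time (a new reading comes with each control period).
- robot.grab_frame(name): name is "scene" or "top" or "wrist"; returns a dict with "pixels" (420x560x3 uint8, red, green, blue), "depth" (420x560 float32, m along the optical axis (not along the pixel's ray), 0 where there is no reading), "fx", "fy", "cx", "cy" (pixels), "rvec" (rotation vector, rad) and "tvec" (3), from world to camera coordinates, as OpenCV has them. Camera axes: x right, y down, z forward; pixel columns grow to the right and rows downward; lengths in m; the calibration is good to about 2 mm. A picture is of the moment at which its call begins.
- robot.sign_off(): hands the job in; it is judged then, once.
The state is a dict: "time_s": time; "q": joint angles; "joint_velocities": joint speeds; "joint_torque": joint torques, N m; "eef_pos": TCP position; "orientation": TCP orientation; "wrist_force": force on the tool from outside, world axes, zero at the start; "wrist_torque": the same for the moment, N m; "grip_width": finger opening in m; "gripper_force": force on a finger pad.
Only numpy, scipy, OpenCV 4.12 (cv2) and the standard library are available. Lean on these libraries where they do the work, as an engineer would, in place of code of your own. Each camera call takes 0.05 s, during which the arm holds its last target. There are 200 camera calls.

## Working session

There is one attempt and no reset: what is moved stays moved. The work goes in short steps, Python scripts to look and compute and a tool call to move; the robot and the scene stay as the last step left them, time stands still between calls to the robot, and variables do not carry over. Pictures are saved under pics/ and viewed, at most 10 in all, crops included, and the job is handed in when it is done.

Besides the shell and the picture viewer there is one more tool, called after "Call:" by a JSON object that holds its "name" and its "arguments". drive_tool: Moves the arm, as the interface text tells. Shift numbers are shares of 0.25 m and turn numbers shares of 90 degrees, none past 1 either way. Its arguments: {"type":"object","properties":{"deltas":{"type":"array"}},"required":["deltas"]}

```bash
mkdir -p pics
cat > h.py <<'E'
import numpy as np, cv2
from workcell import robot
def grab(n,f=None):
    d=robot.grab_frame(n)
    if f: cv2.imwrite(f,cv2.cvtColor(d["pixels"],cv2.COLOR_RGB2BGR))
    d["R"]=cv2.Rodrigues(np.array(d["rvec"],float))[0]; d["t"]=np.array(d["tvec"],float).ravel()
    return d
def ray(d,u,v,z):
    r=d["R"].T@np.array([(u-d["cx"])/d["fx"],(v-d["cy"])/d["fy"],1]); c=-d["R"].T@d["t"]
    return c+r*(z-c[2])/r[2]
def cloud(d):
    v,u=np.mgrid[:420,:560]; z=d["depth"]
    p=np.stack([(u-d["cx"])/d["fx"]*z,(v-d["cy"])/d["fy"]*z,z],-1)
    return (p-d["t"])@d["R"]
E
python3 - <<'E'
from h import *
d=grab("top","pics/top.png"); s=grab("scene","pics/scene.png")
a=cv2.imread("pics/top.png");b=cv2.imread("pics/scene.png")
cv2.imwrite("pics/both.png",cv2.resize(np.vstack([a,b]),(400,600)) if 0 else cv2.resize(np.hstack([a,b]),(800,300)))
print(robot.pinch_z,robot.state())
E
```

```text
0.0187 {'time_s': 0.1, 'q': array([ 1.21599707e+00,  4.23780600e-01,  1.63060718e+00, -3.09650580e-06,
        1.08858097e+00, -1.90005010e-02]), 'joint_velocities': array([-0.00026639, -0.00172247, -0.00122407, -0.00138457,  0.0019967 ,
        0.00088604]), 'joint_torque': array([-3.11891354e-04, -5.45609164e+01, -2.74325019e+01,  6.45169965e-02,
        1.87739090e-02, -1.12275049e-05]), 'eef_pos': array([0.20575582, 0.58963288, 0.22197184]), 'orientation': array([-1.26500743e-04,  1.67110889e-01,  9.85937867e-01, -6.76317029e-04]), 'wrist_force': array([ 0.06375321,  1.01629924, -0.28280825]), 'wrist_torque': array([-0.02986908, -0.07023749, -0.00333319]), 'gripper_force': 0.0, 'grip_width': 0.08775851930145297}
```

View pics/top.png

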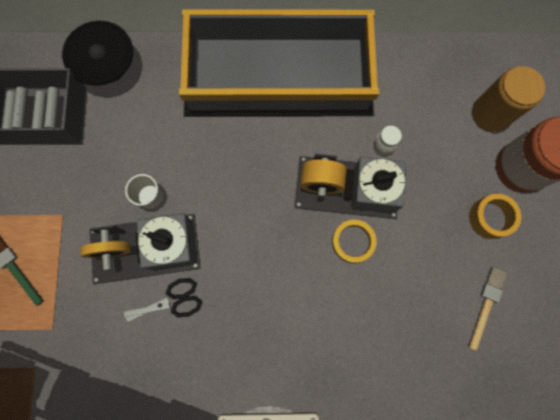

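View pics/scene.png

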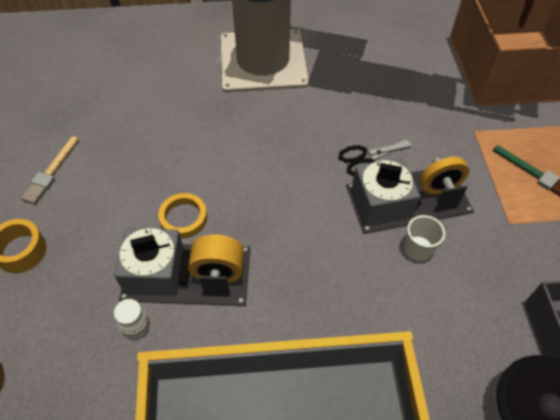

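Top view: the wide roll is on the right-hand dispenser, with its dial at about (382,181) and its pointer towards the left, around (364,183). The narrow one has its dial at about (162,240). Next I'll measure the wide dial.

Run:
```python
from h import *
d=grab("top","pics/top2.png")
im=d["pixels"]; g=im.min(2).astype(int)
m=np.zeros(g.shape,np.uint8); m[150:212,352:412]=(g[150:212,352:412]>130)
c=max(cv2.findContours(m,0,2)[0],key=cv2.contourArea); hull=cv2.convexHull(c)
e=cv2.fitEllipse(hull); print(e, ray(d,*e[0],.088))
P=cloud(d)
# knob bar by height
k=(P[...,2]>.120)&(P[...,2]<.14); k[:, :352]=0;k[:,412:]=0;k[:150]=0;k[212:]=0
q=P[k]; print("bar",len(q), q.mean(0) if len(q) else 0)
if len(q)>5:
    w,V=np.linalg.eigh(np.cov(q[:,:2].T)); print(V[:,1],np.sqrt(w))
# pointer: dark pixels on dial plane between r=28..44mm
c0=ray(d,*e[0],.088)
for v in range(150,212):
  for u in range(352,412):
    p=ray(d,u,v,.091)-c0; r=np.hypot(p[0],p[1])
    if .028<r<.042 and g[v,u]<70: print(u,v,np.degrees(np.arctan2(p[1],p[0])).round(),r.round(3),end='; ')
# plate edges/roll yaw
hsv=cv2.cvtColor(im,cv2.COLOR_RGB2HSV)
y=cv2.inRange(hsv,(12,120,80),(35,255,255)); y[:, :295]=0;y[:,352:]=0;y[:150]=0;y[205:]=0
print("roll",cv2.minAreaRect(np.argwhere(y)[:,::-1].astype(np.float32)), P[(y>0)&(P[...,2]>.10)].mean(0))
cv2.imwrite("pics/crop.png",cv2.resize(cv2.imread("pics/top2.png")[145:220,290:415],None,fx=6,fy=6,interpolation=cv2.INTER_CUBIC))
```

```text
((381.8575134277344, 180.51771545410156), (43.01367950439453, 45.64955520629883), 117.62275695800781) [ 0.60246546 -0.25457715  0.088     ]
bar 146 [ 0.60189198 -0.25241148  0.12820613]
[-0.20591973  0.97856889] [0.00425609 0.01296206]
392 172 -51.0 0.029; 393 172 -54.0 0.031; 394 172 -56.0 0.033; 393 173 -57.0 0.03; 394 173 -59.0 0.031; 395 173 -61.0 0.033; 393 174 -61.0 0.028; 394 174 -63.0 0.03; 395 174 -65.0 0.032; 394 175 -67.0 0.029; 395 175 -68.0 0.031; 394 176 -71.0 0.028; 395 176 -72.0 0.03; 365 183 99.0 0.039; 366 183 100.0 0.037; 367 183 100.0 0.034; 368 183 101.0 0.032; 369 183 102.0 0.03; 364 184 102.0 0.041; 365 184 103.0 0.039; 366 184 103.0 0.037; roll ((323.53533935546875, 172.6375732421875), (44.010562896728516, 26.993793487548828), 5.572197437286377) [ 0.61507493 -0.12515917  0.11487287]
```

View pics/crop.png

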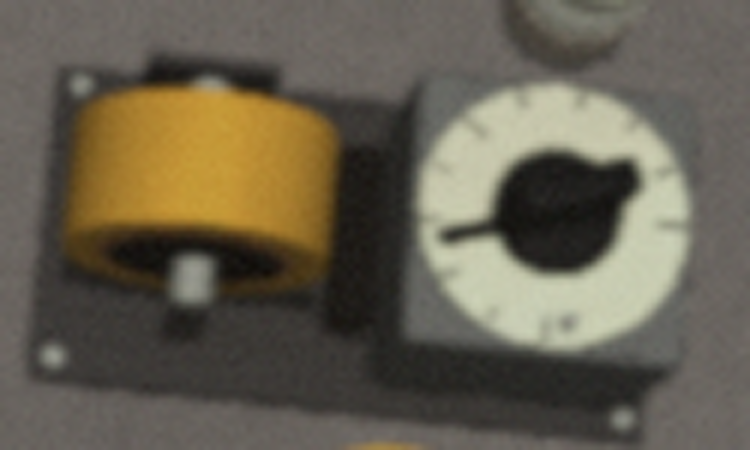

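Pointer is at about 102° in world and zero at about 174°, so the knob needs about +72°. The knob axis is near (0.602, -0.253).

Call:
{"name": "drive_tool", "arguments": {"deltas": [0,0.4,-0.84,0,0,0,-0.165,0,0.4,-0.84,0,0,0,-0.165,0,0.4,-0.84,0,0,0,-0.165,0,0.4,-0.84,0,0,0,-0.165,0,0.4,-0.84,0,0,0,-0.165,0,0.4,-0.84,0,0,0,-0.165,0,0.4,-0.84,0,0,0,-0.165,0,0.4,-0.84,0,0,0,-0.165]}}

```text
time_s: 0.95
eef_pos: [0.3059, 0.3809, 0.2228]
orientation: [0.0, 0.293, 0.956, 0.0]
wrist_force: [-0.4, 1.0, -0.4]
grip_width: 0.0875
gripper_force: 0.0
```

Call:
{"name": "drive_tool", "arguments": {"deltas": [0,0.4,-0.84,0,0,0,-0.165,0,0.4,-0.84,0,0,0,-0.165,0,0.4,-0.84,0,0,0,-0.165,0,0.4,-0.84,0,0,0,-0.165,0,0.4,-0.84,0,0,0,-0.165,0,0.4,-0.84,0,0,0,-0.165,0,0.4,-0.84,0,0,0,-0.165,0,0.4,-0.84,0,0,0,-0.165]}}

```text
time_s: 1.75
eef_pos: [0.4056, 0.1714, 0.2226]
orientation: [-0.0, 0.414, 0.91, 0.0]
wrist_force: [-0.2, 0.4, -1.2]
grip_width: 0.088
gripper_force: 0.0
```

Call:
{"name": "drive_tool", "arguments": {"deltas": [0,0.4,-0.84,0,0,0,-0.165,0,0.4,-0.84,0,0,0,-0.165,0,0.4,-0.84,0,0,0,-0.165,0,0.4,-0.84,0,0,0,-0.165,0,0.4,-0.84,0,0,0,-0.165,0,0.4,-0.84,0,0,0,-0.165,0,0.4,-0.84,0,0,0,-0.165,0,0.4,-0.84,0,0,0,-0.165]}}

```text
time_s: 2.55
eef_pos: [0.5053, -0.0381, 0.2224]
orientation: [-0.001, 0.527, 0.85, -0.0]
wrist_force: [-0.9, 0.7, -0.3]
grip_width: 0.0877
gripper_force: 0.0
```

Call:
{"name": "drive_tool", "arguments": {"deltas": [0,0.4,-0.84,0,0,0,-0.165,0,0.4,-0.84,0,0,0,-0.165,0,0.4,-0.84,0,0,0,-0.165,0,0.4,-0.84,0,0,0,-0.165,0,0.4,-0.84,0,0,0,-0.165,0,0.4,-0.84,0,0,0,-0.165,0,0.4,-0.84,0,0,0,-0.165,0,0.4,-0.84,0,0,0,-0.165]}}

```text
time_s: 3.35
eef_pos: [0.6054, -0.2476, 0.2225]
orientation: [-0.001, 0.633, 0.774, -0.0]
wrist_force: [-0.3, 0.5, 0.5]
grip_width: 0.0877
gripper_force: 0.0
```

Run:
```python
from h import *
from scipy.spatial.transform import Rotation as Ro
d=grab("wrist","pics/w1.png"); s=robot.state()
o=s["orientation"]; Y=Ro.from_quat([o[1],o[2],o[3],o[0]]).as_matrix()
print(s["eef_pos"],np.degrees(np.arctan2(Y[1,1],Y[0,1])),Y[:,2],s["time_s"],s["q"])
P=cloud(d); near=np.hypot(P[...,0]-.602,P[...,1]+.253)<.035
k=near&(P[...,2]>.122)&(P[...,2]<.138); q=P[k]; print(len(q))
if len(q)>20:
    r=cv2.minAreaRect((q[:,:2]*1000).astype(np.float32)); w,V=np.linalg.eigh(np.cov(q[:,:2].T)); print(r,q.mean(0),np.degrees(np.arctan2(V[1,1],V[0,1])))
```

```text
[ 0.60551662 -0.24771734  0.22267804] 11.48101620247345 [-7.40251605e-04  5.54215470e-04 -9.99999572e-01] 3.4 [-4.06619948e-01  4.66261950e-01  1.56042993e+00  2.40744253e-04
  1.11579987e+00 -6.07107164e-01]
843
((603.6557006835938, -255.18605041503906), (13.813827514648438, 43.22229766845703), 11.657491683959961) [ 0.60362269 -0.25408303  0.12837493] 101.33226450866472
```

View pics/w1.png

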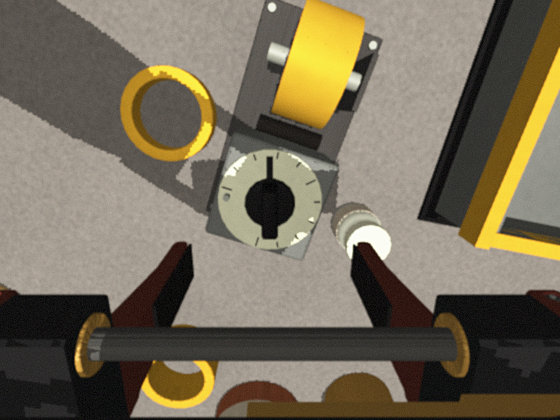

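Wrist view: pointer up at (270,160), bar from (270,185) to (270,235), and pin at (226,197). The yaw is already right, and the bar centre is at (0.604, -0.255). Now I'll descend, close and turn.

Call:
{"name": "drive_tool", "arguments": {"deltas": [0,-0.007,-0.029,0,0,0,0,0,-0.007,-0.029,-0.15,0,0,0,0,-0.007,-0.029,-0.3,0,0,0,0,-0.007,-0.029,-0.4,0,0,0,0,-0.007,-0.029,-0.48,0,0,0,0,-0.007,-0.029,-0.48,0,0,0,0.5,-0.007,-0.029,-0.48,0,0,0,1,-0.007,-0.029,-0.48,0,0,0]}}

```text
time_s: 4.2
eef_pos: [0.6051, -0.2575, 0.1043]
orientation: [0.001, 0.634, 0.774, 0.0]
wrist_force: [-0.8, 0.9, 0.1]
grip_width: 0.0754
gripper_force: 0.0
```

Call:
{"name": "drive_tool", "arguments": {"deltas": [1,0,0,0,0,0,0,1,0,0,0,0,0,0,1,0,0,0,0,0,0,1,0,0,0,0,0,0,1,0,0,0,0,0,0,1,0,0,0,0,0,0,1,0,0,0,0,0,0,1,0,0,0,0,0,0]}}

```text
time_s: 5.0
eef_pos: [0.605, -0.2571, 0.1027]
orientation: [0.001, 0.634, 0.774, 0.001]
wrist_force: [1.8, -0.5, 0.3]
grip_width: 0.0141
gripper_force: 30.0
```

Call:
{"name": "drive_tool", "arguments": {"deltas": [1,0,0.008,0,0,0,0.07,1,0,0.008,0,0,0,0.14,1,0,0.008,0,0,0,0.21,1,0,0.008,0,0,0,0.28,1,0,0.008,0,0,0,0.35,1,0,0.008,0,0,0,0.42,1,0,0.008,0,0,0,0.49,1,0,0.008,0,0,0,0.56]}}

```text
time_s: 5.8
eef_pos: [0.6065, -0.2558, 0.1027]
orientation: [0.003, 0.242, 0.97, -0.0]
wrist_force: [8.2, -1.2, -7.2]
grip_width: 0.0136
gripper_force: 30.0
```

Run:
```python
from h import *
s=robot.state(); print({k:np.round(s[k],3) for k in("time_s","eef_pos","wrist_force","wrist_torque","grip_width","q")})
```

```text
{'time_s': np.float64(5.8), 'eef_pos': array([ 0.607, -0.256,  0.103]), 'wrist_force': array([ 8.245, -1.214, -7.174]), 'wrist_torque': array([-0.183, -1.455, -0.108]), 'grip_width': np.float64(0.014), 'q': array([-4.170e-01,  6.120e-01,  1.626e+00,  1.000e-03,  8.990e-01,
       -1.500e+00])}
```

Call:
{"name": "drive_tool", "arguments": {"deltas": [1,0.01,0,0,0,0,0.05,1,0.01,0,0,0,0,0.1,1,0.01,0,0,0,0,0.15,1,0.01,0,0,0,0,0.19,1,0.01,0,0,0,0,0.23,1,0.01,0,0,0,0,0.26,1,0.01,0,0,0,0,0.27,1,0.01,0,0,0,0,0.27]}}

```text
time_s: 6.6
eef_pos: [0.6068, -0.255, 0.1027]
orientation: [0.0, 0.035, 0.999, 0.0]
wrist_force: [0.8, 1.4, -0.7]
grip_width: 0.0141
gripper_force: 30.8
```

Run:
```python
from h import *
from scipy.spatial.transform import Rotation as Ro
s=robot.state(); print({k:np.round(s[k],3) for k in("time_s","eef_pos","wrist_force","wrist_torque","grip_width","q")})
o=s["orientation"]; Y=Ro.from_quat([o[1],o[2],o[3],o[0]]).as_matrix(); print(np.degrees(np.arctan2(Y[1,1],Y[0,1])))
```

```text
{'time_s': np.float64(6.6), 'eef_pos': array([ 0.607, -0.255,  0.103]), 'wrist_force': array([ 0.813,  1.415, -0.65 ]), 'wrist_torque': array([ 0.248, -0.232, -0.681]), 'grip_width': np.float64(0.014), 'q': array([-4.160e-01,  6.140e-01,  1.622e+00,  1.000e-03,  9.050e-01,
       -1.917e+00])}
85.96956828223044
```

Moment about z jumped to -0.68 N m, so the pointer is against the pin. Release and lift.

Call:
{"name": "drive_tool", "arguments": {"deltas": [0,0,0,0,0,0,0,0,0,0,0,0,0,0,0,0,0,0,0,0,0,0,0,0,0,0,0,0,0,0,0,0,0,0,0,0,0,0,0,0,0,0,0,0,0,0,0,0,0,0,0,0,0,0]}}

```text
schema error: expected a multiple of 7 numbers
```

Call:
{"name": "drive_tool", "arguments": {"deltas": [0,0,0,0.1,0,0,0,0,0,0,0.25,0,0,0,0,0,0,0.4,0,0,0,0,0,0,0.5,0,0,0,0,0,0,0.5,0,0,0,0,0,0,0.5,0,0,0,0,0,0,0.5,0,0,0,0,0,0,0.5,0,0,0]}}

```text
time_s: 7.4
eef_pos: [0.6058, -0.2548, 0.2258]
orientation: [-0.001, 0.034, 0.999, 0.001]
wrist_force: [-0.6, -0.5, -0.3]
grip_width: 0.0749
gripper_force: 0.0
```

Run:
```python
from h import *
d=grab("wrist","pics/w2.png"); P=cloud(d)
q=P[(np.hypot(P[...,0]-.604,P[...,1]+.255)<.035)&(P[...,2]>.122)&(P[...,2]<.138)]
w,V=np.linalg.eigh(np.cov(q[:,:2].T)); print(len(q),q.mean(0),np.degrees(np.arctan2(V[1,1],V[0,1])),robot.state()["wrist_force"],robot.state()["grip_width"])
```

```text
826 [ 0.60252541 -0.25561476  0.12841877] 173.25089126356744 [-0.45225601  0.96118594  0.78149405] 0.07825573436394016
```

View pics/w2.png

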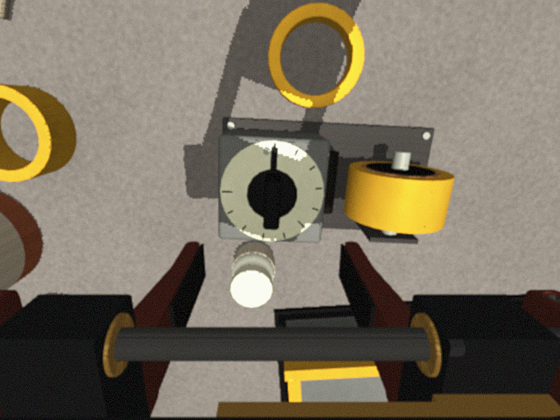

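The release call was refused because I miscounted the rows. The lift call opened the fingers while rising, with no harm done. The picture shows the pointer at (275,150) against the pin, with the bar at 173° against zero at about 174°.

```bash
python3 -c "
from workcell import robot
print(robot.sign_off())"
```

```text
the job is handed in; nothing more can be done
None
```

The wide-roll dispenser's knob is back at its zero pin (bar measured within about 1–2° of zero) and released with the arm clear; the narrow-roll one was never touched, and the job is handed in with no verdict returned.

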